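# Test the latching stop button of a bench mixer

### The job

Check that the mixer's mushroom stop button works: with a fingertip push it all the way in until it latches, take the finger off so that it is seen to stay in, then push its ridge round clockwise (seen from above) until the latch lets go, and leave it popped fully out with its ridge back where it began. Use no more than a firm finger's push and never grip the button; leave the small start button unpressed and do not move the bottle, beaker and vial.

Things in the scene. Friction and masses are not known exactly. Their poses are not given: they have to be found in the camera images.
- stop: Fixed round black housing of the mushroom stop button, 70 mm in diameter (76 mm at its foot), 24 mm high, on the flat top of a low grey mixer (220 x 270 x 60 mm, top 60 mm above the bench), on the left or right of the deck; the small start button is on the other side, about 130 mm away. Origin: centre of the underside; z up along the button's axis; x along the untwisted ridge.
- ridge_top (a point): Centre of the ridge's top on the grey mushroom head, on its axis, 74 mm above the housing's underside when out. Head: dome 64 mm in diameter, underside at 40 mm, rim 46, middle 54 above the same; across it an upright straight ridge 58 mm long, 14 thick, 20 above the dome's middle. Moves with the head: z up, x along the ridge. Press down here; to twist, push sideways on the ridge near an end.
- stop_press (a joint): How far the head is pressed in, m: 0 = out, 0.014 = bottomed. A spring pushes it out with about 1 N at first and 4 N at the bottom, a little more while the latch is passed. It latches once pressed beyond about 0.0085, then rests at about 0.0077 when let go; short of that it springs out again.
- stop_twist (a joint): How far the head is turned, rad: 0 = as it rests, growing clockwise seen from above, stop at 1.0. A light spring (about 0.01 N m at first, 0.025 N m at the stop) turns it slowly back (within about 2 s) when let go. With the button latched in, turning beyond about 0.5 frees the latch and the head rises 8 mm by itself.
- start (a joint): Travel of the small round start button on the same deck, m: 0 = up, 0.005 = fully pressed. To be left alone.
- start_base: The start button's round housing, 44 mm in diameter, 12 mm high, with a grey 28 mm button whose top is about 18 mm above the housing's underside; origin at the centre of the underside.
- bottle_mid (a point): Middle of a loose white plastic bottle, 60 mm in diameter, 130 mm high, standing on the bench to the left of the mixer.
- beaker_mid (a point): Middle of a loose white open beaker, about 68 mm in diameter, 85 mm high, standing on the bench to the right of the mixer.
- vial_mid (a point): Middle of a loose small amber vial, 26 mm in diameter, 45 mm high, standing on the far part of the mixer's top.

How it is judged (in metres and radians):
On the way, in this order (a step that is already met when the one before it is completed fails the run):
1. the stop button is latched in with nothing touching it (value of joint stop_press above 0.006 m and contact force between anything else and stop below 0.1 N), for 0.2 s.
2. its head is twisted clockwise and has sprung out (value of joint stop_twist above 0.35 rad and value of joint stop_press below 0.004 m), for 0.02 s.
At the end, for the whole second after the job is handed in: The stop button is out (within 1.5 mm) and turned back (within 0.15 rad), the start button is up, and bottle, beaker and vial stand within 30 mm of where they began (value of joint each of stop_press, start below 0.0015 m and value of joint stop_twist below 0.15 rad and distance of each of bottle_mid, beaker_mid, vial_mid from where it was at the start of the episode below 0.03 m); the robot touches nothing.
It fails at once if the stop button is gripped or forced (more than 45 N on it while it is not bottomed) (contact force between anything else and stop above 45 N and value of joint stop_press below 0.012 m).
It fails at once if the stop button is slammed (more than 90 N) (contact force between anything else and stop above 90 N).
It fails at once if the start button is pressed (value of joint start above 0.0025 m).
It fails at once if the bottle, beaker or vial is moved or carried by more than 30 mm (distance of any of bottle_mid, beaker_mid, vial_mid from where it was at the start of the episode above 0.03 m).
It also fails if it takes over 48 s, if anything falls off the work surface, if the arm or the gripper's body presses on something with over 40 N, if the wrist force passes 120 N, or if a joint passes its speed limit or range.

### The arm

A 6-joint arm with a two-finger parallel gripper is mounted at the origin on the work surface. World frame = base frame: x ahead of the robot, y to its left, z up, the work surface at z = 0. Lengths are in m, angles in degrees, forces in N, time in s.
With the tool pointing down it reaches from about 0.4 to 0.825 m from the base axis. Payload 7 kg.
Tool frame: the origin (TCP) lies on the centre line of the jaws, within the pads' length; the fingertips stand 11 mm ahead of it and the grasp point (between the pads) lies 8 mm behind it; z points along the fingers, y is the direction in which the jaws open and shut (so a half turn about z gives the same grasp; the last joint's range is limited). The gripper opens to 88 mm and grips with 3 to 60 N. Pads are 19 mm wide; open, the fingers measure 130 mm over their backs; the gripper's body (78 mm by 193 mm) begins 47 mm behind the grasp point.
Start: joints at [-58.665, 20.546, 0.682, 0, -70.136, -16.507], TCP at [0.173, -0.653, 0.2] pointing down, gripper open.
Joint ranges: [-176.03, 176.03], [-82.01, 121.73], [-58.28, 71.71], [-173.87, 95.51], [-174.79, -0.11], [-173.66, 173.66]. Speed limits (degrees/s): [136.94, 136.94, 172.46, 180, 180, 180].

### API

Orientations are given as [roll, pitch, yaw] about the fixed x, y, z axes, in that order (R = Rz(yaw) Ry(pitch) Rx(roll)).
In Python, from plant import ctrl, cams, order gives the robot as it stands.
- The arm moves only by the tool jog_arm, never from a script. Its argument "motion" is a list of rows, each an object with "offset": the shift along the tool's x, y, z in mm, a list of three; "roll": the turn about the tool's z in rad; "hand": the finger opening in mm, from 0 to 87.6. A call has 1 to 20 rows; each row is the pose to reach, as a shift and turn from the pose commanded when the call began, along the tool's axes at that moment; what a row does not reach only later rows make up. A row lasts 1/12 s, in which the tool goes at most 41.7 mm and 7.16 degrees, less where a joint would pass 70% of its speed; a pose out of reach is approached as far as the arm can. A call with a gripper value outside its range is refused whole. The fingers move at their own pace and stop on an object; the grip force is fixed at half the most. Time passes only in rows, so rows that repeat a pose let the fingers close. It gives the time, the measured TCP pose, the force and the opening at its end, in the units of the state.
- ctrl.get_obs(): the state, without advancing time (a new reading comes with each control period).
- cams.snapshot(name): name is "side" or "top" or "wrist"; returns a dict with "img" (420x560x3 uint8, red, green, blue), "K" (3x3 intrinsics, pixels), "D" ([k1, k2, p1, p2, k3] as OpenCV has them; the pictures are not rectified), "cam_to_world" (4x4, takes a point from camera to world coordinates); the wrist camera has in their place "T_tool_cam" (4x4, takes a point from camera to tool coordinates, whose origin is the TCP and whose axes are the flange's). Camera axes: x right, y down, z forward; pixel columns grow to the right and rows downward; lengths in m; the calibration is good to about 2 mm. A picture is of the moment at which its call begins: read the wrist's pose just before it. There is no depth.
- order.close_job(): hands the job in, once; it reports no verdict.
The state is a dict: "clock": time; "joint_pos": joint angles; "qvel": joint speeds; "tau": joint torques, N m; "tool_pos": TCP position; "orientation": TCP orientation; "force": force on the tool from outside, world axes, zero at the start; "moment": the same for the moment, N m; "opening": finger opening in m.
Only numpy, scipy, OpenCV 4.12 (cv2) and the standard library are available. Lean on these libraries where they do the work, as an engineer would, in place of code of your own. Each camera call takes 0.05 s, during which the arm holds its last target. There are 200 camera calls.

## Working session

There is one attempt and no reset: what is moved stays moved. The work goes in short steps, Python scripts to look and compute and a tool call to move; the robot and the scene stay as the last step left them, time stands still between calls to the robot, and variables do not carry over. Pictures are saved under pics/ and viewed, about 8 in all and at most 12, crops included, and the job is handed in when it is done.

Besides the shell and the picture viewer there is one more tool, called after ">>>" in YAML: its name, and indented under it one key for each argument. jog_arm: Moves the arm, as the interface text tells. Its arguments: {"type":"object","properties":{"motion":{"type":"array"}},"required":["motion"]}

```bash
mkdir -p pics; cat > h.py <<'E'
import numpy as np, cv2
from scipy.spatial.transform import Rotation as R
from plant import ctrl, cams, order
def T_tool(o):
    T=np.eye(4); T[:3,:3]=R.from_euler('xyz',o['orientation'],degrees=True).as_matrix(); T[:3,3]=o['tool_pos']; return T
def snap(n):
    o=ctrl.get_obs(); s=cams.snapshot(n)
    s['T']=T_tool(o)@s['T_tool_cam'] if 'T_tool_cam' in s else s['cam_to_world']
    return s
def onplane(s,uv,z):
    p=cv2.undistortPoints(np.array(uv,float).reshape(-1,1,2),np.array(s['K']),np.array(s['D']))[:,0]
    d=np.c_[p,np.ones(len(p))]@s['T'][:3,:3].T; c=s['T'][:3,3]
    return c+d*((z-c[2])/d[:,2:])
def save(s,n): cv2.imwrite('pics/'+n,s['img'][:,:,::-1])
E
python3 - <<'E'
from h import *
o=ctrl.get_obs(); print(o)
a=snap('top');b=snap('side'); 
import pickle; pickle.dump((a,b),open('s.pkl','wb'))
save(a,'top.png');save(b,'side.png')
print(a['T'].round(3),b['T'].round(3))
E
```

```text
{'clock': 0.0, 'joint_pos': array([-5.86622173e+01,  2.05935899e+01,  6.32465571e-01, -2.04258122e-02,
       -7.01369839e+01, -1.65059358e+01]), 'qvel': array([-0.00896241, -0.11079157, -0.01317177, -0.08504438,  0.07981336,
       -0.01177068]), 'tau': array([-6.95468661e-04, -5.82728970e+01,  2.93055063e+01,  6.99737549e+00,
        6.85686129e-03, -1.92866296e-04]), 'tool_pos': array([ 0.17260118, -0.65198441,  0.19868753]), 'orientation': array([ 1.79900479e+02, -9.46678324e-03, -1.65175102e+02]), 'force': array([ 0.20664831, -0.47448328,  0.55635214]), 'moment': array([ 0.01868789, -0.01389043,  0.02025647]), 'opening': 0.08765478772696507}
[[-0.005 -0.993  0.116  0.41 ]
 [-1.     0.006  0.011  0.083]
 [-0.012 -0.116 -0.993  1.322]
 [ 0.     0.     0.     1.   ]] [[ 0.984 -0.135  0.119  0.461]
 [-0.18  -0.719  0.671 -0.523]
 [-0.005 -0.681 -0.732  0.783]
 [ 0.     0.     0.     1.   ]]
```

View pics/top.png

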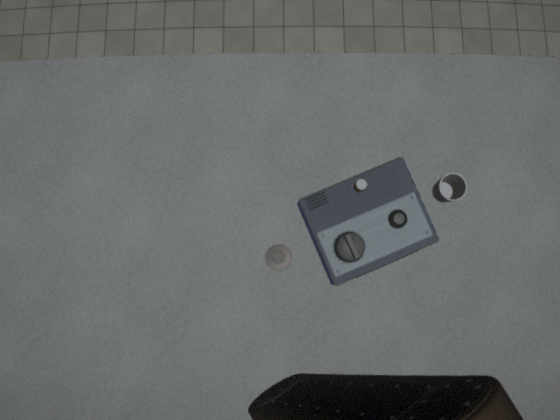

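View pics/side.png

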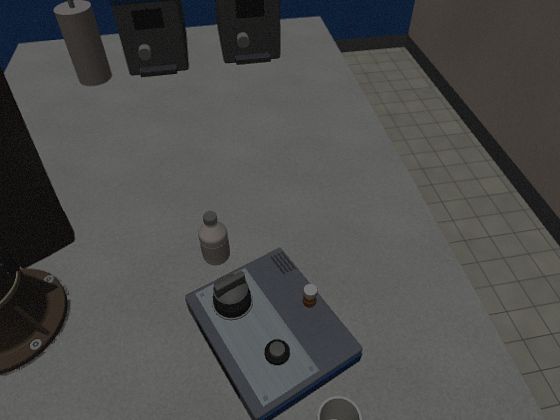

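Top view: stop head at about (349,247) with the ridge running near-vertical in the image, start button (398,218), vial (361,184), bottle (278,257), beaker (450,187). In the side view the stop's ridge is at (230,283).

```bash
python3 - <<'E'
from h import *; import pickle
a,b=pickle.load(open('s.pkl','rb'))
print('head',onplane(a,[[349,247]],.106),'start',onplane(a,[[398,218]],.078),'vial',onplane(a,[[361,184]],.105),'bottle',onplane(a,[[278,257]],.13),'beaker',onplane(a,[[450,187]],.085))
print('side ridge',onplane(b,[[230,283]],.134))
A=cv2.resize(a['img'][205:290,300:430],None,fx=5,fy=5,interpolation=cv2.INTER_CUBIC)
B=cv2.resize(b['img'][255:335,170:300],None,fx=5,fy=5,interpolation=cv2.INTER_CUBIC)
im=np.clip(np.vstack([A,B])[:,:,::-1]*1.6,0,255).astype(np.uint8); im=cv2.resize(im,(470,596)); print(650/470,825/596)
cv2.imwrite('pics/c.png',im)
E
```

```text
head [[ 0.44772367 -0.07116513  0.106     ]] start [[ 0.51437789 -0.18975555  0.078     ]] vial [[ 0.59010625 -0.10141322  0.105     ]] bottle [[0.42617135 0.08770134 0.13      ]] beaker [[ 0.58518344 -0.31352768  0.085     ]]
side ridge [[ 0.45123817 -0.0834236   0.134     ]]
1.3829787234042554 1.3842281879194631
```

View pics/c.png

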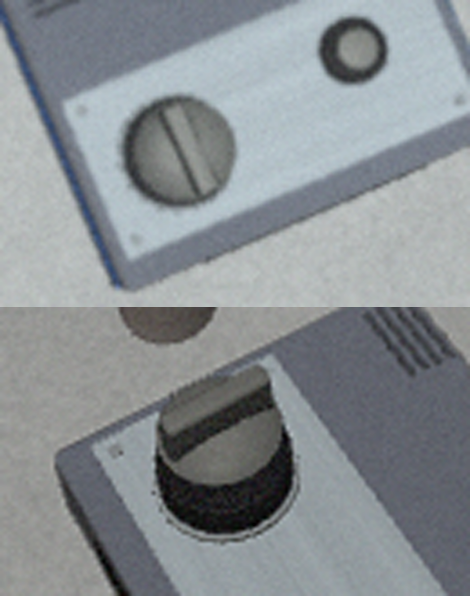

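```bash
cat >> h.py <<'E'
def off(p,o=None):
    o=o or ctrl.get_obs(); T=T_tool(o); return (T[:3,:3].T@(np.array(p)-T[:3,3])*1000).round(1)
E
python3 - <<'E'
from h import *; import pickle
a,b=pickle.load(open('s.pkl','rb'))
k=650/470/5
q=lambda x,y:[300+x*k,205+y*k]
w=lambda x,y:[170+x*k,255+(y-307)*k]
e=onplane(a,[q(171,106),q(211,192),q(191,149)],.134);print(e, np.degrees(np.arctan2(*(e[0]-e[1])[[1,0]])),np.linalg.norm(e[0]-e[1]))
print('rim',onplane(a,[q(180,151)],.106))
e=onplane(b,[w(165,443),w(268,380),w(216,410)],.134);print(e,np.degrees(np.arctan2(*(e[1]-e[0])[[1,0]])),np.linalg.norm(e[0]-e[1]))
print(off([.45,-.078,.2]))
E
```

```text
[[ 0.47462648 -0.06436811  0.134     ]
 [ 0.42245946 -0.08774453  0.134     ]
 [ 0.4485077  -0.07606103  0.134     ]] 24.137501366039093 0.05716515900108685
rim [[ 0.44823204 -0.07294244  0.106     ]]
[[ 0.42498588 -0.09842969  0.134     ]
 [ 0.477483   -0.07166546  0.134     ]
 [ 0.45069455 -0.08434871  0.134     ]] 27.013519524962305 0.05892598001028496
[-415.   484.    -0.5]
```

>>> jog_arm:
  motion:
    - {"offset": [-26,30,0],"roll": 0,"hand": 0}
    - {"offset": [-52,60,0],"roll": 0,"hand": 0}
    - {"offset": [-78,91,0],"roll": 0,"hand": 0}
    - {"offset": [-104,121,0],"roll": -0.02,"hand": 0}
    - {"offset": [-130,151,0],"roll": -0.04,"hand": 0}
    - {"offset": [-156,182,0],"roll": -0.06,"hand": 0}
    - {"offset": [-182,212,0],"roll": -0.08,"hand": 0}
    - {"offset": [-208,242,0],"roll": -0.1,"hand": 0}
    - {"offset": [-234,272,0],"roll": -0.12,"hand": 0}
    - {"offset": [-260,303,0],"roll": -0.14,"hand": 0}
    - {"offset": [-286,333,0],"roll": -0.16,"hand": 0}
    - {"offset": [-312,363,0],"roll": -0.17,"hand": 0}
    - {"offset": [-338,394,0],"roll": -0.17,"hand": 0}
    - {"offset": [-364,424,0],"roll": -0.17,"hand": 0}
    - {"offset": [-390,454,0],"roll": -0.17,"hand": 0}
    - {"offset": [-405,472,0],"roll": -0.17,"hand": 0}
    - {"offset": [-412,481,0],"roll": -0.17,"hand": 0}
    - {"offset": [-415,484,0],"roll": -0.17,"hand": 0}
    - {"offset": [-415,484,0],"roll": -0.17,"hand": 0}

```text
clock: 1.68
tool_pos: [0.45, -0.0781, 0.1994]
orientation: [180.0, -0.0, -155.4]
force: [-1.0, -0.4, -0.1]
opening: 0.0004
```

```bash
python3 - <<'E'
from h import *; import pickle
s=snap('wrist'); pickle.dump(s,open('w.pkl','wb'))
save(s,'w1.png'); o=ctrl.get_obs();print(o['clock'],o['tool_pos'],o['orientation'],o['joint_pos'],o['force'],o['opening']); print(s['T_tool_cam'])
for y in(.022,-.022): print(off([.449,-.078,.134],o))
E
```

```text
1.7333 [ 0.44963628 -0.07873925  0.19939693] [ 1.79989498e+02 -4.64590060e-02 -1.55408014e+02] [ 1.49102471e+01 -5.27574573e-01 -2.55415367e+01 -2.80136210e-03
 -6.50336014e+01 -8.03170816e+01] [ 0.15413694 -0.45497667  0.36339993] 0.0009273184949816174
[[-5.17284950e-04 -9.57436042e-01 -2.88645038e-01  7.92951343e-02]
 [ 9.99999423e-01 -2.23487162e-04 -1.05080618e-03 -9.66034688e-05]
 [ 9.41571245e-04 -2.88645415e-01  9.57435605e-01 -1.86325527e-01]
 [ 0.00000000e+00  0.00000000e+00  0.00000000e+00  1.00000000e+00]]
[ 0.2  0.9 65.4]
[ 0.2  0.9 65.4]
```

View pics/w1.png

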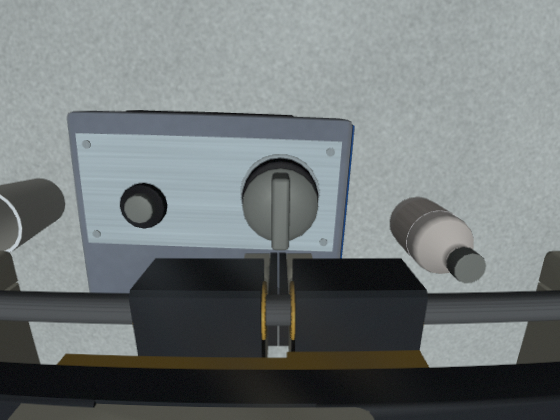

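The wrist view shows the ridge's top at columns ~273–289, near end at row ~175, upright in the picture (aligned with tool x), fingers closed just below it.

```bash
python3 - <<'E'
from h import *; import pickle
s=pickle.load(open('w.pkl','rb'));o=ctrl.get_obs()
g=cv2.cvtColor(s['img'],cv2.COLOR_RGB2GRAY)
for v in (182,195,210,225,240): print(v,g[v,264:298])
for p in onplane(s,[[281,175],[272.5,185],[289.5,185],[272.5,240],[289.5,240]],.134): print(p.round(4),off(p,o))
E
```

```text
182 [108 109 110 111 112 113 114  88  80  94 105 113 115 116 116 116 117 118
 118 119 120 120 116 106  93  66  96 110 110 109 107 106 105 105]
195 [117 120 122 125 127 129 130  96  85  98 107 115 117 119 119 119 120 120
 123 123 123 123 115 101  87  70 109 123 121 121 119 117 116 113]
210 [113 112 114 113 112 116 116  83  82  99 107 114 117 117 117 119 120 120
 119 119 118 120 109  93  80  72 101 112 113 111 110 110 109 109]
225 [103 101 104 103 104 104 105  79  85 101 106 115 115 116 117 116 117 117
 115 115 115 113 102  90  72  74  97 103 103 102 102 102 100 100]
240 [169 169 166 161 158 139 127  92  83 100 109 113 114 114 114 112 113 113
 112 111 110 106  98  87  76  92 117 147 159 166 169 168 170 169]
[ 0.4204 -0.0895  0.134 ] [31.   2.4 65.4]
[ 0.4298 -0.0921  0.134 ] [23.5 -3.9 65.4]
[ 0.4246 -0.0806  0.134 ] [23.5  8.7 65.4]
[ 0.4697 -0.074   0.134 ] [-20.2  -4.1  65.4]
[ 0.4641 -0.062   0.134 ] [-20.2   9.2  65.4]
```

>>> jog_arm:
  motion:
    - {"offset": [2,2,10],"roll": 0,"hand": 0}
    - {"offset": [2,2,22],"roll": 0,"hand": 0}
    - {"offset": [2,2,34],"roll": 0,"hand": 0}
    - {"offset": [2,2,43],"roll": 0,"hand": 0}
    - {"offset": [2,2,49],"roll": 0,"hand": 0}
    - {"offset": [2,2,52],"roll": 0,"hand": 0}
    - {"offset": [2,2,54],"roll": 0,"hand": 0}
    - {"offset": [2,2,56],"roll": 0,"hand": 0}
    - {"offset": [2,2,58],"roll": 0,"hand": 0}
    - {"offset": [2,2,60],"roll": 0,"hand": 0}
    - {"offset": [2,2,62],"roll": 0,"hand": 0}
    - {"offset": [2,2,63.5],"roll": 0,"hand": 0}
    - {"offset": [2,2,65],"roll": 0,"hand": 0}
    - {"offset": [2,2,65.5],"roll": 0,"hand": 0}
    - {"offset": [2,2,65.5],"roll": 0,"hand": 0}

```text
clock: 2.98
tool_pos: [0.4473, -0.0774, 0.134]
orientation: [180.0, -0.0, -155.4]
force: [0.2, -0.1, -1.1]
opening: 0.0005
```

```bash
python3 -c "
from h import *
s=snap('wrist');save(s,'w2.png');o=ctrl.get_obs();print(o['tool_pos'],o['force'])"
```

```text
[ 0.44738969 -0.07741961  0.13414787] [0.22089082 0.82121848 0.25538627]
```

View pics/w2.png

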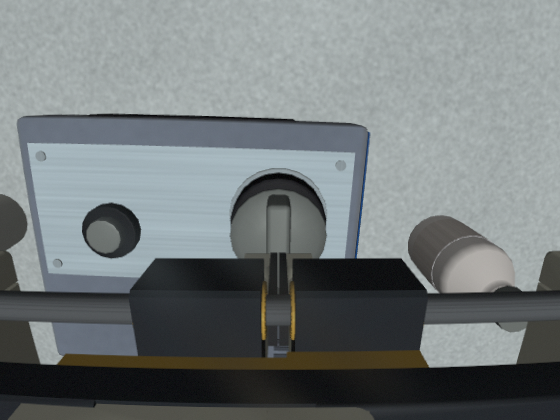

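```bash
python3 -c "
from h import *
for i in range(4):
  s=snap('side');o=ctrl.get_obs();print(o['force'])
im=cv2.resize(s['img'][180:340,130:330],None,fx=4,fy=3.75);cv2.imwrite('pics/s2.png',np.clip(im[:,:,::-1]*1.6,0,255).astype(np.uint8))"
```

```text
[ 1.18722299 -0.29247436 -0.08268108]
[-0.22260149 -0.52316595  0.32079201]
[ 0.28969219 -0.22138993 -0.35282726]
[-0.07351837  0.70603657 -0.0469751 ]
```

View pics/s2.png

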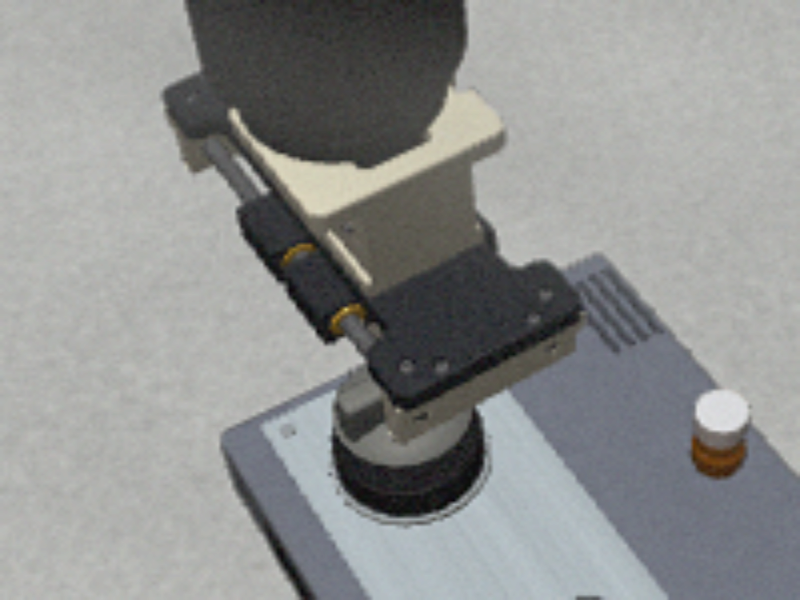

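```bash
python3 -c "
from h import *
s=snap('wrist');o=ctrl.get_obs()
print(o['tool_pos'],o['force'])
for z in (.134,.130,.126,.122,.118,.114): print(z,[off(p,o) for p in onplane(s,[[279,195],[267.5,215],[290.5,215]],z)])
im=cv2.resize(s['img'][160:300,190:370],None,fx=4,fy=4,interpolation=cv2.INTER_CUBIC);cv2.imwrite('pics/w3.png',np.clip(im[:,:,::-1]*1.5,0,255).astype(np.uint8))"
```

```text
[ 0.44744337 -0.0774088   0.13424236] [-0.20535866 -0.09233727 -0.82565099]
0.134 [array([32.7,  0.3,  0.2]), array([21.1, -6.2,  0.2]), array([21.1,  6.8,  0.2])]
0.13 [array([31.7,  0.3,  4.2]), array([19.8, -6.3,  4.2]), array([19.8,  7. ,  4.2])]
0.126 [array([30.7,  0.4,  8.2]), array([18.6, -6.4,  8.2]), array([18.6,  7.1,  8.2])]
0.122 [array([29.7,  0.4, 12.2]), array([17.3, -6.5, 12.2]), array([17.3,  7.3, 12.2])]
0.118 [array([28.7,  0.4, 16.2]), array([16.1, -6.7, 16.2]), array([16.1,  7.4, 16.2])]
0.114 [array([27.7,  0.4, 20.2]), array([14.8, -6.8, 20.2]), array([14.8,  7.6, 20.2])]
```

View pics/w3.png

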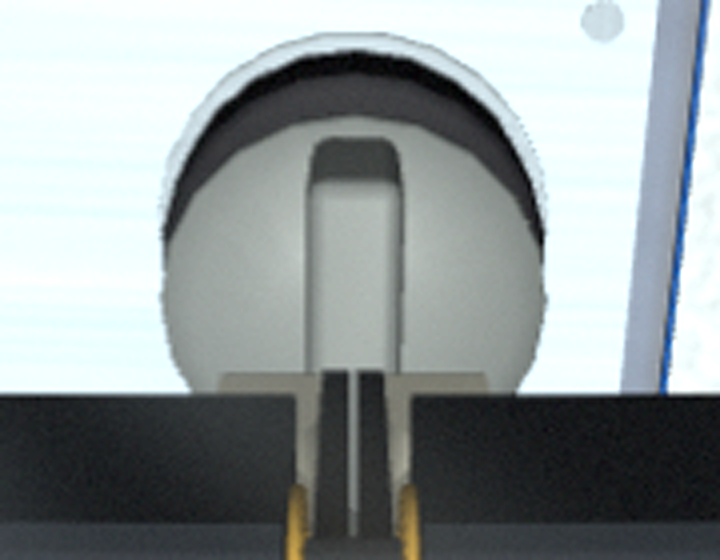

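>>> jog_arm:
  motion:
    - {"offset": [0,0,0.5],"roll": 0,"hand": 0}
    - {"offset": [0,0,1],"roll": 0,"hand": 0}
    - {"offset": [0,0,1.5],"roll": 0,"hand": 0}
    - {"offset": [0,0,1.5],"roll": 0,"hand": 0}

```text
clock: 3.62
tool_pos: [0.4473, -0.0774, 0.1326]
orientation: [180.0, -0.0, -155.4]
force: [0.0, 0.4, 0.0]
opening: 0.0002
```

```bash
python3 -c "
from h import *
f=[]
for i in range(4): f.append(ctrl.get_obs()['force']); cams.snapshot('top')
o=ctrl.get_obs();print(np.mean(f,0),o['tool_pos'],o['clock'],o['moment'],o['tau'])"
```

```text
[0.25202516 0.16070589 0.06170356] [ 0.44740001 -0.07743187  0.13267173] 3.8167 [-0.05616129 -0.01225246 -0.04482933] [-1.08296481e-04 -2.96151888e+01  2.56245303e+01  6.10813648e+00
 -7.23039033e-02 -1.74649705e-05]
```

```bash
python3 -c "
from h import *; import pickle
s=pickle.load(open('w.pkl','rb')); t=snap('wrist')
dz=t['T'][2,3]-s['T'][2,3]; print(dz)
# w2 pose: tool z .1341
T2=t['T'].copy(); T2[2,3]+=.0015; t2=dict(t,T=T2)
def tri(u,v):
  P=[]
  for S,q in((s,u),(t2,v)):
    c=S['T'][:3,3]; d=onplane(S,[q],0)[0]-c; P.append((c,d/np.linalg.norm(d)))
  A=np.c_[P[0][1],-P[1][1]]; l=np.linalg.lstsq(A,P[1][0]-P[0][0],rcond=None)[0]
  a=P[0][0]+l[0]*P[0][1]; b=P[1][0]+l[1]*P[1][1]; return (a+b)/2,np.linalg.norm(a-b)
for n,u,v in(('screw',(330,152),(340,165)),('screwL',(86,144),(41,156)),('start',(139,209),(103,236)),('edge',(353,124),(368,128))): print(n,tri(u,v))
K=np.array(t['K']);D=np.array(t['D']);Ti=np.linalg.inv(np.array(t['T_tool_cam']))
for p in((.0095,0,.011),(-.0095,0,.011),(.0095,.02,.011),(.0095,0,0)):
  q=Ti@np.r_[p,1]; print(p,cv2.projectPoints(q[:3].reshape(1,3),np.zeros(3),np.zeros(3),K,D)[0].ravel())
im=lambda S:cv2.resize(S['img'][160:260,220:340],None,fx=3,fy=5.5,interpolation=cv2.INTER_CUBIC)
cv2.imwrite('pics/cmp.png',np.clip(np.hstack([im(s),im(t)])[:,:,::-1]*1.4,0,255).astype(np.uint8))
"
```

```text
-0.06675701556114483
screw (array([ 0.39386107, -0.05002033,  0.05741982]), np.float64(1.5549498778244262e-05))
screwL (array([ 0.48239568, -0.26460569,  0.05938091]), np.float64(0.0001655411211676067))
start (array([ 0.5101787 , -0.19028335,  0.08650557]), np.float64(0.0007185892880822542))
edge (array([ 0.35968295, -0.03710827,  0.03196916]), np.float64(0.0016350897216129688))
(0.0095, 0, 0.011) [278.37187183 228.03773003]
(-0.0095, 0, 0.011) [278.37362267 256.91649199]
(0.0095, 0.02, 0.011) [311.45892272 228.02162542]
(0.0095, 0, 0) [278.38182854 234.43520272]
```

View pics/cmp.png

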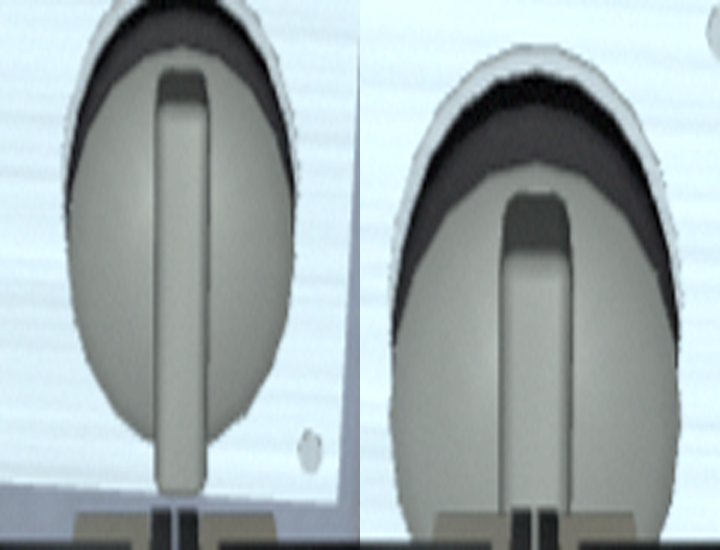

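```bash
python3 -c "
from h import *; import pickle
t=snap('wrist'); b=snap('side');o=ctrl.get_obs()
save(b,'s3.png')
def tri(S,u,t2,v):
  P=[]
  for S,q in((S,u),(t2,v)):
    c=S['T'][:3,3]; d=onplane(S,[q],0)[0]-c; P.append((c,d/np.linalg.norm(d)))
  A=np.c_[P[0][1],-P[1][1]]; l=np.linalg.lstsq(A,P[1][0]-P[0][0],rcond=None)[0]
  a=P[0][0]+l[0]*P[0][1]; b=P[1][0]+l[1]*P[1][1]; return (a+b)/2,np.linalg.norm(a-b)
p,e=tri(t,(245,253),b,(228.75,298.7)); print(p,e,off(p,o))
# expected tip corners in side view, tip z = 11
T=T_tool(o); K=np.array(b['K']);D=np.array(b['D']);Ti=np.linalg.inv(b['T'])
for p in((.0095,-.021,.011),(-.0095,-.021,.011),(.0095,-.021,-.03),(-.0095,-.021,-.03),(0,0,.011)):
  q=(Ti@T@np.r_[p,1])[:3]; uv=cv2.projectPoints(q.reshape(1,3),np.zeros(3),np.zeros(3),K,D)[0].ravel();print(p,uv,(uv-[170,240])*6)
im=cv2.resize(b['img'][240:330,170:290],None,fx=6,fy=6,interpolation=cv2.INTER_CUBIC);cv2.imwrite('pics/s4.png',np.clip(im[:,:,::-1]*1.6,0,255).astype(np.uint8))
"
```

```text
[ 0.4525396  -0.09990451  0.12410976] 0.019929051107094534 [  4.7 -22.6   8.6]
(0.0095, -0.021, 0.011) [229.52139463 295.45580132] [357.12836779 332.73480793]
(-0.0095, -0.021, 0.011) [238.88941945 290.08714102] [413.33651673 300.52284613]
(0.0095, -0.021, -0.03) [227.34744719 282.19238329] [344.08468316 253.15429976]
(-0.0095, -0.021, -0.03) [237.11932366 276.72971937] [402.71594196 220.3783162 ]
(0, 0, 0.011) [228.09575189 284.40941517] [348.57451135 266.45649101]
```

View pics/s4.png

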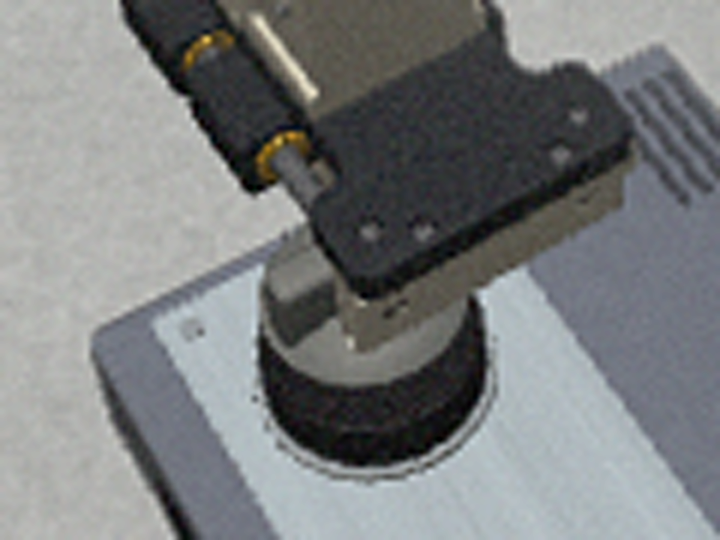

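```bash
python3 -c "
from h import *
t=snap('wrist'); b=snap('side');o=ctrl.get_obs();print(o['force'])
T=T_tool(o)
def pr(S,p):
  q=(np.linalg.inv(S['T'])@T@np.r_[p,1])[:3]; return cv2.projectPoints(q.reshape(1,3),np.zeros(3),np.zeros(3),np.array(S['K']),np.array(S['D']))[0].ravel().round(1)
for z in (-.03,-.055,-.08):
  for x in(.039,-.039): print(z,x,'side',pr(b,(x,-.0965,z)),'wrist',pr(t,(x,-.0965,z)))
for x in(.0095,0,-.0095):
  for z in(.011,-.01,-.03,-.05): print(x,z,'wrist',pr(t,(x,-.021,z)),pr(t,(x,.021,z)))
"
```

```text
[ 0.49661743 -0.6120103   0.0395017 ]
-0.03 0.039 side [235.6 325.1] wrist [ 76.4 198. ]
-0.03 -0.039 side [277.2 299.9] wrist [101.8 336.4]
-0.055 0.039 side [234.3 317. ] wrist [ 43.5 213.4]
-0.055 -0.039 side [277.  291.5] wrist [ 77.9 368.3]
-0.08 0.039 side [233.  308.4] wrist [ -1.4 234.6]
-0.08 -0.039 side [276.9 282.6] wrist [ 47.3 409.5]
0.0095 0.011 wrist [243.6 228. ] [313.1 228. ]
0.0095 -0.01 wrist [240.  240.8] [316.8 240.8]
0.0095 -0.03 wrist [235.7 255.8] [321.1 255.8]
0.0095 -0.05 wrist [230.4 274.6] [326.5 274.6]
0 0.011 wrist [244.1 242.6] [312.6 242.6]
0 -0.01 wrist [240.6 256.8] [316.2 256.8]
0 -0.03 wrist [236.4 273.3] [320.4 273.3]
0 -0.05 wrist [231.3 293.8] [325.6 293.8]
-0.0095 0.011 wrist [244.6 256.9] [312.2 256.9]
-0.0095 -0.01 wrist [241.1 272.2] [315.7 272.2]
-0.0095 -0.03 wrist [237.1 290.1] [319.7 290.1]
-0.0095 -0.05 wrist [232.2 312.2] [324.7 312.2]
```

```bash
python3 -c "
from h import *; import pickle
s=pickle.load(open('w.pkl','rb')); t=snap('wrist');o=ctrl.get_obs()
def tri(S,u,t2,v):
  P=[]
  for S,q in((S,u),(t2,v)):
    c=S['T'][:3,3]; d=onplane(S,[q],0)[0]-c; P.append((c,d/np.linalg.norm(d)))
  A=np.c_[P[0][1],-P[1][1]]; l=np.linalg.lstsq(A,P[1][0]-P[0][0],rcond=None)[0]
  a=P[0][0]+l[0]*P[0][1]; b=P[1][0]+l[1]*P[1][1]; return (a+b)/2,np.linalg.norm(a-b)
for n,u,v in(('ridge end',(280.5,179),(278.5,205.5)),('rim',(280.5,168.5),(278.5,190)),('endface foot',(280.5,172.5),(278.5,195)),('foot',(280.5,157),(278.5,168))):
  p,e=tri(s,u,t,v); print(n,p.round(4),e.round(4),off(p,o))
for z in(.134,.130,.126,.122): print(z,off(onplane(s,[(280.5,179)],z)[0],o),off(onplane(s,[(280.5,249.6)],z)[0],o),off(onplane(t,[(278.5,205.5)],z)[0],o))
"
```

```text
ridge end [ 0.4243 -0.0879  0.1277] 0.0001 [25.3  0.   5. ]
rim [ 0.4196 -0.09    0.1108] 0.0 [30.5  0.1 21.9]
endface foot [ 0.4227 -0.0886  0.1099] 0.0 [27.1  0.1 22.8]
foot [ 0.4273 -0.086  -0.021 ] 0.0008 [ 21.9   0.6 153.7]
0.134 [26.6 -0.1 -1.3] [-29.7   0.1  -1.3] [27.1  0.1 -1.3]
0.13 [25.8 -0.1  2.7] [-31.4   0.1   2.7] [26.   0.1  2.7]
0.126 [25.  -0.   6.7] [-33.1   0.1   6.7] [24.9  0.1  6.7]
0.122 [24.2  0.  10.7] [-34.8   0.2  10.7] [23.7  0.1 10.7]
```

>>> jog_arm:
  motion:
    - {"offset": [0,0,2],"roll": 0,"hand": 0}
    - {"offset": [0,0,4],"roll": 0,"hand": 0}
    - {"offset": [0,0,6],"roll": 0,"hand": 0}
    - {"offset": [0,0,6],"roll": 0,"hand": 0}

```text
clock: 4.45
tool_pos: [0.447, -0.0775, 0.1261]
orientation: [180.0, -0.0, -155.4]
force: [-0.8, 0.5, 0.3]
opening: 0.0006
```

```bash
cat > f.py <<'E'
from h import *
f=[]
for i in range(3): f.append(ctrl.get_obs()['force']); s=snap('wrist')
g=cv2.cvtColor(s['img'],cv2.COLOR_RGB2GRAY).astype(int); o=ctrl.get_obs()
print(np.mean(f,0).round(2),o['tool_pos'],o['clock']); print(g[186:262:1,280])
E
python3 f.py
```

```text
[-0.19  0.11  0.34] [ 0.44739165 -0.07745813  0.12661771] 4.6
[ 45  45  43  41  43  44  71  93  99 102 104  81  51  43  44  45  44  43
  42  45  45  45  52  69  88  97 104 110 117 121 121 122 120 121 122 121
 120 121 120 121 121 121 121 122 120 120 121 121 120 121 121 120 120 119
 121 120 120 121 119 118 119 118 118 119 118 120  79  34  25  25  23  25
  27  28  27  29]
```

>>> jog_arm:
  motion:
    - {"offset": [0,0,2],"roll": 0,"hand": 0}
    - {"offset": [0,0,4],"roll": 0,"hand": 0}
    - {"offset": [0,0,6],"roll": 0,"hand": 0}
    - {"offset": [0,0,8],"roll": 0,"hand": 0}
    - {"offset": [0,0,8],"roll": 0,"hand": 0}

```text
clock: 5.02
tool_pos: [0.447, -0.0775, 0.1182]
orientation: [180.0, -0.0, -155.4]
force: [0.2, 1.2, 0.0]
opening: 0.0001
```

```bash
python3 f.py
```

```text
[ 0.43 -0.03  0.18] [ 0.44735625 -0.07743873  0.11863209] 5.1667
[ 42  43  44  44  43  44  39  40  40  68  90  98 101 103 105  61  42  41
  42  42  45  45  45  44  45  46  50  65  84  96 102 108 112 122 121 120
 121 121 123 121 122 120 120 121 120 121 120 119 119 121 120 120 119 120
 120 119 119 120 121 120 119 119 119 118 119 118  80  33  27  22  24  25
  25  28  30  27]
```

>>> jog_arm:
  motion:
    - {"offset": [0,0,1.5],"roll": 0,"hand": 0}
    - {"offset": [0,0,3],"roll": 0,"hand": 0}
    - {"offset": [0,0,4.5],"roll": 0,"hand": 0}
    - {"offset": [0,0,6],"roll": 0,"hand": 0}
    - {"offset": [0,0,6],"roll": 0,"hand": 0}

```text
clock: 5.58
tool_pos: [0.4471, -0.0775, 0.1123]
orientation: [180.0, -0.0, -155.4]
force: [-0.4, 0.2, -0.3]
opening: 0.0005
```

```bash
python3 f.py
```

```text
[-0.16  0.04  0.12] [ 0.44737732 -0.07744     0.11265917] 5.7333
[ 37  41  43  43  43  45  43  42  42  41  34  52  80  96  99 103 103  85
  52  42  42  42  44  44  44  44  45  45  45  43  58  75  93  99 104 110
 117 120 121 121 120 121 121 121 121 122 120 120 121 120 120 120 120 119
 120 120 119 119 120 120 119 119 118 118 118 118  79  34  22  23  25  24
  25  27  28  27]
```

>>> jog_arm:
  motion:
    - {"offset": [0,0,1.5],"roll": 0,"hand": 0}
    - {"offset": [0,0,3],"roll": 0,"hand": 0}
    - {"offset": [0,0,4.5],"roll": 0,"hand": 0}
    - {"offset": [0,0,6],"roll": 0,"hand": 0}
    - {"offset": [0,0,6],"roll": 0,"hand": 0}

```text
clock: 6.15
tool_pos: [0.4473, -0.0775, 0.1064]
orientation: [180.0, -0.0, -155.4]
force: [-0.6, 0.0, 1.8]
opening: 0.0004
```

```bash
python3 f.py
```

```text
[-0.6  -0.01  1.66] [ 0.44739035 -0.07742686  0.10666374] 6.3
[ 11  29  36  40  43  44  44  43  43  44  45  43  41  50  75  93  99 102
 104 105  62  43  42  43  44  43  44  45  43  45  46  44  45  57  74  90
  98 103 110 114 119 120 120 119 121 120 120 119 120 121 120 120 120 118
 119 120 121 120 118 119 120 119 119 119 117 119  78  35  24  22  24  25
  24  26  28  26]
```

The force is now 1.7 N. The real fingertips sit about 24 mm behind the reported TCP, not 11 mm ahead, so I'll use the measured contact height (TCP ≈ 0.109).

>>> jog_arm:
  motion:
    - {"offset": [0,0,2],"roll": 0,"hand": 0}
    - {"offset": [0,0,4],"roll": 0,"hand": 0}
    - {"offset": [0,0,6],"roll": 0,"hand": 0}
    - {"offset": [0,0,7],"roll": 0,"hand": 0}
    - {"offset": [0,0,8],"roll": 0,"hand": 0}
    - {"offset": [0,0,8],"roll": 0,"hand": 0}

```text
clock: 6.8
tool_pos: [0.4474, -0.0775, 0.0985]
orientation: [-180.0, -0.0, -155.4]
force: [-0.3, -0.0, 2.7]
opening: 0.0007
```

```bash
python3 f.py
```

```text
[-0.32  0.15  1.95] [ 0.44745047 -0.07744758  0.09872157] 6.95
[  9   8   6   6  31  37  38  41  43  42  43  41  43  50  78  95  99 101
 104 106  60  42  40  44  43  43  44  46  45  44  46  46  46  59  74  92
  98 103 108 115 120 120 121 121 121 120 121 121 119 119 120 120 119 119
 119 119 118 119 118 120 120 119 117 118 118 118  79  34  26  23  22  25
  23  25  26  28]
```

>>> jog_arm:
  motion:
    - {"offset": [0,0,1],"roll": 0,"hand": 0}
    - {"offset": [0,0,2],"roll": 0,"hand": 0}
    - {"offset": [0,0,3],"roll": 0,"hand": 0}
    - {"offset": [0,0,3],"roll": 0,"hand": 0}

```text
clock: 7.28
tool_pos: [0.4474, -0.0774, 0.0955]
orientation: [-180.0, -0.0, -155.4]
force: [-0.1, -0.5, 3.4]
opening: 0.0004
```

```bash
python3 f.py|head -1
```

```text
[-0.64 -0.27  3.22] [ 0.44743268 -0.07744201  0.0957096 ] 7.4333
```

>>> jog_arm:
  motion:
    - {"offset": [0,0,0.5],"roll": 0,"hand": 0}
    - {"offset": [0,0,1],"roll": 0,"hand": 0}
    - {"offset": [0,0,1.5],"roll": 0,"hand": 0}
    - {"offset": [0,0,1.5],"roll": 0,"hand": 0}

```text
clock: 7.77
tool_pos: [0.4474, -0.0774, 0.0941]
orientation: [-180.0, -0.0, -155.4]
force: [-0.1, 0.7, 3.5]
opening: 0.0003
```

```bash
python3 f.py|head -1
```

```text
[0.13 0.68 3.72] [ 0.44743038 -0.07742438  0.09418448] 7.9167
```

>>> jog_arm:
  motion:
    - {"offset": [0,0,-2],"roll": 0,"hand": 0}
    - {"offset": [0,0,-5],"roll": 0,"hand": 0}
    - {"offset": [0,0,-9],"roll": 0,"hand": 0}
    - {"offset": [0,0,-14],"roll": 0,"hand": 0}
    - {"offset": [0,0,-18.5],"roll": 0,"hand": 0}
    - {"offset": [0,0,-18.5],"roll": 0,"hand": 0}
    - {"offset": [0,0,-18.5],"roll": 0,"hand": 0}

```text
clock: 8.5
tool_pos: [0.4476, -0.0773, 0.113]
orientation: [-180.0, 0.0, -155.4]
force: [-0.1, 0.4, -0.9]
opening: 0.0004
```

```bash
python3 f.py; python3 -c "
from h import *
s=snap('wrist')
im=cv2.resize(s['img'][150:270,190:370],None,fx=4,fy=4,interpolation=cv2.INTER_CUBIC);cv2.imwrite('pics/w5.png',np.clip(im[:,:,::-1]*1.5,0,255).astype(np.uint8))"
```

```text
[ 0.08  0.42 -0.04] [ 0.4471509  -0.07743612  0.11244197] 8.65
[ 35  38  43  42  44  42  44  41  51  80  96 100 101 104  82  51  42  45
  43  45  44  41  43  44  44  47  60  78  94 101 105 112 117 121 122 121
 119 121 121 121 121 122 119 120 121 120 119 121 119 121 121 119 120 121
 120 121 121 120 120 120 119 119 119 118 118 120  78  36  25  27  26  26
  26  25  25  28]
```

View pics/w5.png

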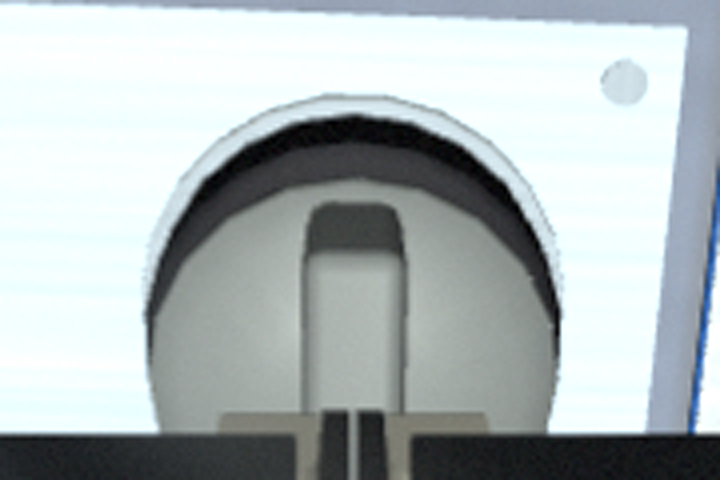

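>>> jog_arm:
  motion:
    - {"offset": [-6,11,0],"roll": 0,"hand": 0}
    - {"offset": [-12,22,0],"roll": 0,"hand": 0}
    - {"offset": [-18,32,0],"roll": 0,"hand": 0}
    - {"offset": [-18,32,0],"roll": 0,"hand": 0}
    - {"offset": [-18,32,7],"roll": 0,"hand": 0}
    - {"offset": [-18,32,14],"roll": 0,"hand": 0}
    - {"offset": [-18,32,19],"roll": 0,"hand": 0}
    - {"offset": [-18,32,21.5],"roll": 0,"hand": 0}
    - {"offset": [-18,32,21.5],"roll": 0,"hand": 0}

```text
clock: 9.45
tool_pos: [0.4497, -0.0414, 0.0901]
orientation: [180.0, -0.1, -155.5]
force: [-0.4, 0.4, -0.0]
opening: 0.0004
```

```bash
python3 f.py|head -1; python3 -c "
from h import *
s=snap('wrist')
im=cv2.resize(s['img'][150:300,140:370],None,fx=3.4,fy=3.4,interpolation=cv2.INTER_CUBIC);cv2.imwrite('pics/w6.png',np.clip(im[:,:,::-1]*1.5,0,255).astype(np.uint8))
s0=np.array([-16.5,32])
for f in np.arange(0,1.0,.05):
  p=np.array([-16.5,23.5]);c,q=np.cos(f),np.sin(f);print(f.round(2),(np.array([c*p[0]-q*p[1],q*p[0]+c*p[1]])-s0).round(1))"
```

```text
[-0.28 -0.03  0.06] [ 0.4505365  -0.04105241  0.09119261] 9.6
0.0 [ 0.  -8.5]
0.05 [-1.2 -9.4]
0.1 [ -2.3 -10.3]
0.15 [ -3.3 -11.2]
0.2 [ -4.3 -12.2]
0.25 [ -5.3 -13.3]
0.3 [ -6.2 -14.4]
0.35 [ -7.1 -15.6]
0.4 [ -7.8 -16.8]
0.45 [ -8.6 -18. ]
0.5 [ -9.2 -19.3]
0.55 [ -9.8 -20.6]
0.6 [-10.4 -21.9]
0.65 [-10.9 -23.3]
0.7 [-11.3 -24.7]
0.75 [-11.6 -26.1]
0.8 [-11.9 -27.5]
0.85 [-12.  -28.9]
0.9 [-12.2 -30.3]
0.95 [-12.2 -31.8]
```

View pics/w6.png

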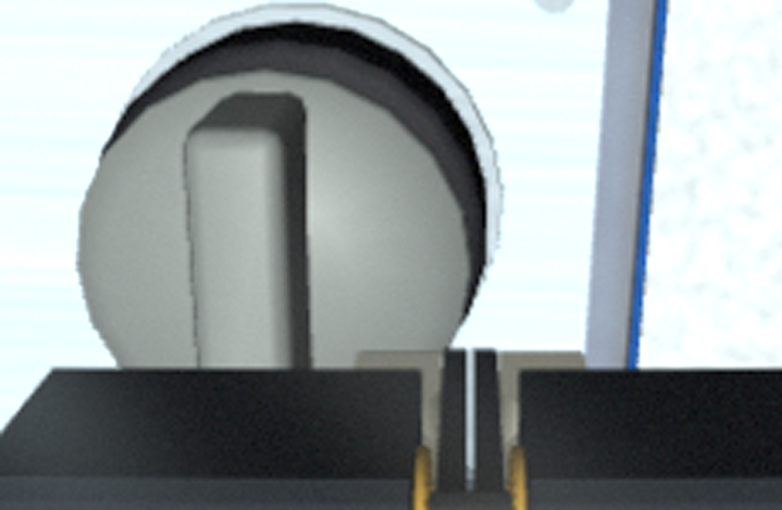

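The ridge's right face (~col 288) is about 10 mm clear of the finger's left edge (col 357), so the finger is beside the far half of the ridge. Now the clockwise arc.

>>> jog_arm:
  motion:
    - {"offset": [0,-4,0],"roll": 0,"hand": 0}
    - {"offset": [0,-8.5,0],"roll": 0,"hand": 0}
    - {"offset": [-1.2,-9.4,0],"roll": 0.05,"hand": 0}
    - {"offset": [-2.3,-10.3,0],"roll": 0.1,"hand": 0}
    - {"offset": [-3.3,-11.2,0],"roll": 0.15,"hand": 0}
    - {"offset": [-4.3,-12.2,0],"roll": 0.2,"hand": 0}
    - {"offset": [-5.3,-13.3,0],"roll": 0.25,"hand": 0}
    - {"offset": [-6.2,-14.4,0],"roll": 0.3,"hand": 0}
    - {"offset": [-7.1,-15.6,0],"roll": 0.35,"hand": 0}
    - {"offset": [-7.8,-16.8,0],"roll": 0.4,"hand": 0}
    - {"offset": [-8.6,-18,0],"roll": 0.45,"hand": 0}
    - {"offset": [-9.2,-19.3,0],"roll": 0.5,"hand": 0}
    - {"offset": [-9.8,-20.6,0],"roll": 0.55,"hand": 0}
    - {"offset": [-10.4,-21.9,0],"roll": 0.6,"hand": 0}
    - {"offset": [-10.9,-23.3,0],"roll": 0.65,"hand": 0}
    - {"offset": [-11.3,-24.7,0],"roll": 0.7,"hand": 0}
    - {"offset": [-11.3,-24.7,0],"roll": 0.7,"hand": 0}

```text
clock: 11.07
tool_pos: [0.4717, -0.0587, 0.0914]
orientation: [180.0, 0.0, 164.3]
force: [0.4, 1.1, 1.4]
opening: 0.0002
```

```bash
python3 f.py|head -1; python3 -c "
from h import *
s=snap('wrist')
im=cv2.resize(s['img'][130:300,140:370],None,fx=3.4,fy=3.4,interpolation=cv2.INTER_CUBIC);cv2.imwrite('pics/w7.png',np.clip(im[:,:,::-1]*1.5,0,255).astype(np.uint8))"
```

```text
[0.51 1.75 1.13] [ 0.47144667 -0.05861291  0.09136764] 11.2167
```

View pics/w7.png

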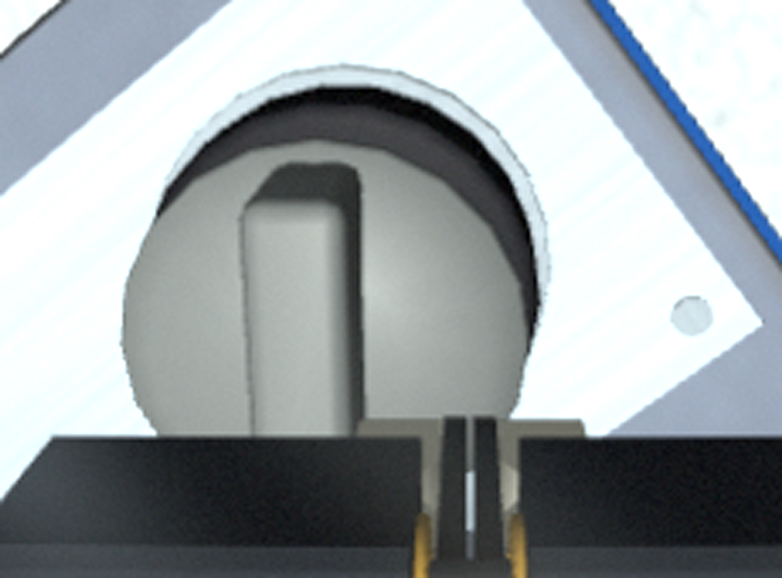

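The ridge has turned with the tool (about 0.65–0.7 rad) and touches the finger at about col 360. The 1.1 N upward suggests the rising dome is resting on the fingertip, so I'll lift a little while holding the twist.

>>> jog_arm:
  motion:
    - {"offset": [0,0,-2],"roll": 0,"hand": 0}
    - {"offset": [0,0,-4],"roll": 0,"hand": 0}
    - {"offset": [0,0,-6],"roll": 0,"hand": 0}
    - {"offset": [0,0,-6],"roll": 0,"hand": 0}
    - {"offset": [0,0,-6],"roll": 0,"hand": 0}

```text
clock: 11.68
tool_pos: [0.471, -0.0586, 0.0974]
orientation: [180.0, 0.0, 164.5]
force: [-0.0, 1.2, 1.5]
opening: 0.0003
```

```bash
cat > g.py <<'E'
from h import *
f=[]
for i in range(4): f.append(ctrl.get_obs()['force']); s=snap('wrist')
o=ctrl.get_obs(); print(np.mean(f,0).round(2),o['tool_pos'],o['orientation'],o['clock'])
g=cv2.cvtColor(s['img'],cv2.COLOR_RGB2GRAY).astype(int)
for v in(205,225,245): print(v,g[v,195:262])
print(g[160:215,225])
E
python3 g.py
```

```text
[-0.08  1.65  0.7 ] [ 0.47099215 -0.05858536  0.09719771] [1.79999818e+02 2.26242042e-03 1.64469850e+02] 11.8833
205 [112 112 111 114 113 113 113 114 114 116 116 114 116 116 118 120 121 120
 101  85 101 106 111 116 119 118 119 119 120 122 122 122 123 124 126 125
 127 126 128 128 128 127 120 110 101  89  83  65  42  33  30  33  88 122
 130 130 128 128 128 125 125 125 122 121 120 119 119]
225 [113 111 112 113 113 115 114 116 115 115 116 117 117 116 117 118 120 118
 119  97  87 102 105 111 117 117 118 118 119 120 120 121 122 122 123 123
 126 125 125 125 125 125 121 114 103  93  86  75  58  43  35  34  49 106
 123 124 124 124 122 124 122 122 122 121 122 121 119]
245 [109 110 109 110 110 110 110 110 110 110 112 111 112 112 112 112 113 113
 114 114  97  88 102 105 109 114 118 117 117 118 118 118 119 118 120 121
 120 120 121 120 118 121 121 116 107  96  89  82  72  54  44  42  39  78
 107 111 112 113 111 111 111 111 111 110 110 110 110]
[  7  21  27  34  39  41  44  44  43  42  42  59  82  95  98  99  88  56
  37  36  36  40  39  41  39  40  44  59  75  92  98 102 106 115 123 123
 122 122 123 123 122 122 122 122 121 122 122 122 123 121 120 122 120 121
 121]
```

```bash
python3 -c "
from h import *
s=snap('wrist');ax=np.array([.4488,-.0768])
g=cv2.cvtColor(s['img'],cv2.COLOR_RGB2GRAY).astype(float)
# edges: left dark line & right top edge
for z in(.126,.128,.13,.132,.134,.136):
  P=onplane(s,[[226,187.5],[214,205],[216,245],[239,205],[240.5,245]],z)[:,:2]
  d=(P[2]-P[1]); print(z,np.linalg.norm(P[0]-ax).round(4),'w',np.linalg.norm(P[3]-P[1]).round(4),'yaw',np.degrees(np.arctan2(d[1],d[0])).round(1),'line off axis L,R',[(np.cross(d,ax-q)/np.linalg.norm(d)).round(4) for q in(P[1],P[3])])
" 2>/dev/null
```

```text
0.126 0.0267 w 0.0119 yaw -15.9 line off axis L,R [np.float64(0.0078), np.float64(-0.0041)]
0.128 0.0272 w 0.0117 yaw -15.9 line off axis L,R [np.float64(0.0074), np.float64(-0.0043)]
0.13 0.0276 w 0.0116 yaw -15.9 line off axis L,R [np.float64(0.007), np.float64(-0.0046)]
0.132 0.0281 w 0.0114 yaw -15.9 line off axis L,R [np.float64(0.0066), np.float64(-0.0048)]
0.134 0.0285 w 0.0113 yaw -15.9 line off axis L,R [np.float64(0.0062), np.float64(-0.005)]
0.136 0.029 w 0.0111 yaw -15.9 line off axis L,R [np.float64(0.0058), np.float64(-0.0053)]
```

>>> jog_arm:
  motion:
    - {"offset": [0,1,0],"roll": 0,"hand": 0}
    - {"offset": [0,4,-1],"roll": 0,"hand": 0}
    - {"offset": [0,10,-4],"roll": 0,"hand": 0}
    - {"offset": [0,14,-14],"roll": 0,"hand": 0}
    - {"offset": [0,14,-35],"roll": 0,"hand": 0}
    - {"offset": [16,0,-65],"roll": -0.1,"hand": 0}
    - {"offset": [16,-10,-95],"roll": -0.2,"hand": 0}
    - {"offset": [16,-10,-95],"roll": -0.3,"hand": 0}
    - {"offset": [16,-10,-95],"roll": -0.4,"hand": 0}
    - {"offset": [16,-10,-95],"roll": -0.5,"hand": 0}
    - {"offset": [16,-10,-95],"roll": -0.6,"hand": 0}
    - {"offset": [16,-10,-95],"roll": -0.7,"hand": 0}
    - {"offset": [16,-10,-95],"roll": -0.7,"hand": 0}
    - {"offset": [16,-10,-95],"roll": -0.7,"hand": 0}
    - {"offset": [16,-10,-95],"roll": -0.7,"hand": 0}
    - {"offset": [16,-10,-95],"roll": -0.7,"hand": 0}
    - {"offset": [16,-10,-95],"roll": -0.7,"hand": 0}
    - {"offset": [16,-10,-95],"roll": -0.7,"hand": 0}
    - {"offset": [16,-10,-95],"roll": -0.7,"hand": 0}

```text
clock: 13.52
tool_pos: [0.4529, -0.064, 0.1921]
orientation: [-180.0, -0.0, -155.5]
force: [0.1, 0.3, 0.7]
opening: 0.0006
```

```bash
python3 - <<'E'
from h import *; import pickle
for i in range(10): cams.snapshot('top')
s=snap('wrist');o=ctrl.get_obs();print(o['tool_pos'],o['orientation'],o['force'],o['clock'])
w=pickle.load(open('w.pkl','rb'))
def proj(S,p): 
  q=(np.linalg.inv(S['T'])@np.r_[p,1])[:3]; return cv2.projectPoints(q.reshape(1,3),np.zeros(3),np.zeros(3),np.array(S['K']),np.array(S['D']))[0].ravel()
g=cv2.cvtColor(s['img'],cv2.COLOR_RGB2GRAY).astype(int)
for z in(.134,.126):
  for p in((.4235,-.0884,z),(.475,-.065,z),(.449,-.077,z)): print(z,p,proj(s,p).round(1))
u,v=proj(s,(.4235,-.0884,.134)).round().astype(int)
print(u,v,g[v-15:v+15,u])
for r in(v+10,v+25,v+40): print(r,g[r,u-22:u+22])
# side-view comparison with the start picture around the button and loose things
a0,b0=pickle.load(open('s.pkl','rb')); b=snap('side'); a=snap('top')
for n,c,c0,(x0,y0,x1,y1) in(('stop side',b,b0,(205,260,260,325)),('start side',b,b0,(258,335,296,370)),('vial',b,b0,(297,278,325,310)),('bottle',b,b0,(190,205,235,268)),('beaker',b,b0,(310,390,370,420)),('bottle top',a,a0,(260,240,296,275)),('beaker top',a,a0,(430,165,472,206)),('stop top',a,a0,(330,228,370,266))):
  d=np.abs(c['img'][y0:y1,x0:x1].astype(int)-c0['img'][y0:y1,x0:x1]).max(2); print(n,'mean',d.mean().round(1),'frac>40',(d>40).mean().round(3))
E
```

```text
[ 0.45290853 -0.0639535   0.19215084] [ 1.79998686e+02 -1.00799283e-03 -1.55434446e+02] [ 0.52597764 -0.77327912  0.70657098] 14.0667
0.134 (0.4235, -0.0884, 0.134) [264.3 169.6]
0.134 (0.475, -0.065, 0.134) [265.  243.5]
0.134 (0.449, -0.077, 0.134) [264.4 207.2]
0.126 (0.4235, -0.0884, 0.126) [264.7 167.7]
0.126 (0.475, -0.065, 0.126) [265.4 239.6]
0.126 (0.449, -0.077, 0.126) [264.8 204.3]
264 170 [ 44  47  47  44  70  93  98  98  71  45  42  44  42  52  79  96 103 114
 122 123 124 123 123 122 122 123 122 121 122 121]
180 [107 108 110 110 111 112 114 116 118 118 119 121 105  80  86 100 112 117
 118 120 121 122 123 124 124 124 126 127 122 107  92  69  71 111 122 121
 119 119 117 115 114 113 111 111]
195 [110 110 111 112 113 113 116 115 119 117 119 120 121  88  83  99 109 115
 117 118 120 120 121 123 123 124 124 124 117 103  91  68  84 112 122 121
 118 118 118 117 118 116 115 115]
210 [106 104 106 105 107 107 107 109 108 108 109 109 111  86  87  98 107 115
 116 118 118 120 121 121 119 120 120 120 112 100  90  67  79 103 109 110
 109 108 109 108 107 106 106 106]
stop side mean 13.3 frac>40 0.016
start side mean 13.6 frac>40 0.0
vial mean 13.1 frac>40 0.0
bottle mean 30.3 frac>40 0.32
beaker mean 14.5 frac>40 0.0
bottle top mean 48.0 frac>40 0.681
beaker top mean 18.0 frac>40 0.0
stop top mean 46.2 frac>40 0.5
```

>>> jog_arm:
  motion:
    - {"offset": [0,-10,-20],"roll": 0,"hand": 0}
    - {"offset": [0,-35,-40],"roll": 0,"hand": 0}
    - {"offset": [0,-70,-60],"roll": 0,"hand": 0}
    - {"offset": [0,-105,-60],"roll": 0,"hand": 0}
    - {"offset": [0,-140,-60],"roll": 0,"hand": 0}
    - {"offset": [0,-175,-60],"roll": 0,"hand": 0}
    - {"offset": [0,-210,-60],"roll": 0,"hand": 0}
    - {"offset": [0,-245,-60],"roll": 0,"hand": 0}
    - {"offset": [0,-280,-60],"roll": 0,"hand": 0}
    - {"offset": [0,-310,-60],"roll": 0,"hand": 0}
    - {"offset": [0,-320,-60],"roll": 0,"hand": 0}
    - {"offset": [0,-320,-60],"roll": 0,"hand": 0}
    - {"offset": [0,-320,-60],"roll": 0,"hand": 0}

```text
clock: 15.25
tool_pos: [0.5856, -0.3551, 0.2512]
orientation: [179.9, -0.1, -155.5]
force: [-0.0, 0.5, -0.1]
opening: 0.0005
```

```bash
python3 - <<'E'
from h import *; import pickle
a0,b0=pickle.load(open('s.pkl','rb')); b=snap('side'); a=snap('top')
for n,c,c0,(x0,y0,x1,y1) in(('stop side',b,b0,(205,260,260,325)),('start side',b,b0,(258,335,296,370)),('vial',b,b0,(297,278,325,310)),('bottle',b,b0,(190,205,235,268)),('beaker',b,b0,(310,390,370,420)),('bottle top',a,a0,(260,240,296,275)),('stop top',a,a0,(330,228,370,266))):
  P,Q=[cv2.GaussianBlur(cv2.cvtColor(k['img'][y0:y1,x0:x1],cv2.COLOR_RGB2GRAY).astype(np.float32),(0,0),1) for k in(c0,c)]
  sh,r=cv2.phaseCorrelate(P,Q,cv2.createHanningWindow(P.shape[::-1],cv2.CV_32F)); print(n,np.round(sh,2),round(r,2),np.abs(P-Q).mean().round(1))
print(ctrl.get_obs()['clock'])
E
```

```text
stop side [ 0.02 -0.01] 1.01 32.7
start side [-0.06 -0.03] 1.01 34.6
vial [-10.53   0.99] 0.05 30.5
bottle [0.51 0.  ] 1.06 39.1
beaker [-0.27 -0.08] 0.8 15.0
bottle top [-0.03 -0.08] 0.98 19.8
stop top [-0.06 -0.02] 0.97 16.7
15.35
```

```bash
python3 -c "
from h import *
print(order.close_job(), ctrl.get_obs()['clock'])"
```

```text
the job is handed in; nothing more can be done
the job is handed in; nothing more can be done
```

The stop button works, and the job was handed in at about 15 s of the 48 s allowed; it gave no verdict.

**What was done**
- **Press:** I pressed the ridge with closed fingertips to about 12–13 mm of its 14 mm travel, judging by the force, which read at most 3.7 N. I stopped there, so the head may not have bottomed.
- **Latch:** With the finger off and the measured force at zero, the wrist picture showed the head about 7 mm lower, so it had latched.
- **Twist:** I pushed the ridge clockwise to about 0.71 rad with a sideways force of about 1.7 N, then moved the finger away. The head came out.

**Last checks**
- **Stop button:** The ridge is back at its full height and its starting angle. Both camera views match the first pictures to within 0.1 pixel.
- **Start button, bottle and beaker:** These show no shift beyond 0.5 pixel.
- **Vial:** It looked unchanged in the check before the last. The final check gave a shift of about 10 pixels with almost no correlation (0.05). The arm had moved between the two, so I put this down to the arm's shadow or view. I did not look at it again.

**What disagreed**
- **Fingertip position:** Closed, the fingertips met the button about 25 mm behind the reported TCP, not 11 mm ahead of it as stated. My first push therefore did not reach the button, and I went by the contact I measured after that.
- **Pop-out while held:** With the finger still on the ridge, the measured height was 2 mm short of fully out, about the measuring error. The full pop-out was only confirmed after the finger came off.

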